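# Pack the cantilever games box

## Robot

A 7-joint arm with a two-finger parallel gripper is mounted at the origin on the work surface; the furniture and walls round the work are solid. World frame = base frame: x ahead of the robot, y to its left, z up, the work surface at z = 0. Lengths are in m, angles in rad, forces in N, time in s.
With the tool pointing down it reaches from about 0.4 to 0.85 m from the base axis. Payload 10.4 kg.
Tool frame: the origin (TCP) lies on the centre line of the jaws, within the pads' length; the fingertips stand 8 mm ahead of it and the grasp point (between the pads) lies 11 mm behind it (r.finger_overhang is the distance from the TCP to the fingertips, in m); z points along the fingers, y is the line along which they close (so a half turn about z gives the same grasp; the last joint's range is limited). The gripper opens to 87 mm and grips with 3 to 60 N. Pads are 19 mm wide; open, the fingers measure 117 mm over their backs; the gripper's body (75 mm by 190 mm) begins 51 mm behind the grasp point.
Start: joints at [-1.27, 0.332, -0.065, 1.46, 0.022, 1.35, -0.088], TCP at [0.199, 0.593, 0.231] pointing down, gripper open.
Joint ranges: [-2.6, 2.6], [-0.5, 2.12], [-1.47, 1.34], [0.16, 2.42], [-1.27, 4.41], [0.06, 2.06], [-2.6, 2.6]. Speed limits (rad/s): [2.22, 2.22, 2.79, 2.79, 3.14, 3.14, 3.14].

## Interface

Orientations are given as a unit quaternion [x, y, z, w].
In Python, from bench import r, vision gives the robot as it stands.
- The arm moves only by the tool drive_tool, never from a script. Its argument "series" is a list of rows, each a list of 2 entries, a list of its own where there are three numbers: the shift along the world's x, y, z in cm, then the turn about the world's z in degrees. A call has exactly 10 rows; each row shifts and turns the commanded pose from where the row before left it; what a row does not reach is not made up. A row lasts 1/8 s, in which the tool goes at most 62.5 mm and 10.7 degrees, less where a joint would pass 70% of its speed; a pose out of reach is approached as far as the arm can. A call with a gripper value outside its range is refused whole. "hand" is the closure, from 0 (fully open) to 1 (shut), set as the call begins (left out, the last holds). The fingers move at their own pace and stop on an object; "newtons" is the grip in N (left out, the last holds). Time passes only in rows, so rows that do not move let the fingers close, or fill a call up. It gives the time, the measured TCP pose, the force, the opening and the grip force at its end, in the units of the state.
- r.read_state(): the state, without advancing time (a new reading comes with each control period).
- vision.camera(name): name is "scene" or "top" or "wrist"; returns a dict with "color" (420x560x3 uint8, red, green, blue), "intrinsics" (3x3 intrinsics, pixels), "k1" (the pictures are not rectified: a ray, as slopes to the right and down, at radius r is drawn at 1 + k1 r^2 times it, then the intrinsics apply), "R" (3x3) and "t" (3): a world point X has camera coordinates R X + t; the wrist camera has in their place "mount" (4x4, takes a point from camera to tool coordinates, whose origin is the TCP and whose axes are the flange's). Camera axes: x right, y down, z forward; pixel columns grow to the right and rows downward; lengths in m; the calibration is good to about 2 mm. A picture is of the moment at which its call begins: read the wrist's pose just before it. There is no depth.
- r.close_job(): hands the job in; it is judged then, once.
The state is a dict: "time": time; "joint_positions": joint angles; "joint_vel": joint speeds; "joint_torque": joint torques, N m; "ee_pos": TCP position; "eef_rot": TCP orientation; "ft_force": force on the tool from outside, world axes, zero at the start; "torque": the same for the moment, N m; "width": finger opening in m; "grip_force": force on a finger pad.
Only numpy, scipy, OpenCV 4.12 (cv2) and the standard library are available. Lean on these libraries where they do the work, as an engineer would, in place of code of your own. Each camera call takes 0.05 s, during which the arm holds its last target. There are 200 camera calls.

## Task

Put the games things away in the wooden box: lift its top tray by the rail, up and over to the side until it rests open by itself, stand the loose red-brown dice cup inside its green twin in the box without jamming the two together, and stand the leather card case on its long edge in the narrow slot. Then lower the tray gently until it is fully closed again, and leave everything else on the desk as it is.

Things in the scene. Friction and masses are not known exactly. Their poses are not given: they have to be found in the camera images.
- games_box: two-tier wooden games box, fixed to the desk; its lower tier is 170 deep (x) x 240 wide (y), rim 94 above the desk, walls 8 thick, inner floor 8 above the desk. Origin: centre of its underside on the desk; x points from its front to its back (the side the tray swings to; the box stands crosswise, front to the robot's right), y from its slot end to its cup end, z up
- tray_arm (a joint): angle of the 4 parallel brass links (100 mm between pivots) that carry the top tray level: 0 closed, 1.48 open at its stop. From closed, tray and rail are displaced in the box's frame by x = 91 + 100 cos(155 deg - angle), z = 100 sin(155 deg - angle) - 42 (mm). Upright at 1.13 rad: past that the tray's weight (lifting needs about 5 N) holds it open, before that it falls shut
- tray_rail (a point): middle of the tray's dark round carrying rail: 14 thick, 128 free between its posts, along the box's y; closed, 148 above the desk over the box's centre, 26 above the tray's walls. Axes as the box. Open (125 back, 52 up) the tray's front edge is 40 behind the box's centre, its underside 146 above the desk: a vertical gripper over the cup well would hit it, so lean the gripper towards the box's front
- cup_well (a point): on the inner floor, centre of the well (41 mm hole in a 12 mm high block) where the green cup stands: at x = 10, y = 52 of the box, 8 above the desk; 60 from the nearest end wall. Axes as the box
- card_slot (a point): on the inner floor, centre of the card slot: 104 long along the box's x, 29 wide along y, between cheeks 36 high; at x = -25, y = -60 of the box, 8 above the desk; 52 from the nearest end wall. Axes as the box
- box_cup_mid (a point): green leather dice cup, standing loose in its well: rim 50 diameter, base 36, 52 high, wall 3.5, tapered; the point is on its axis half-way up (26 above its base), z up its axis
- loose_cup_mid (a point): red-brown leather dice cup, same shape and size as the green one (rim 50, base 36, 52 high), 40 to 85 g, open end up on the desk at the right of the box; the point is on its axis half-way up (26 above its base), z up its axis. Nested with no force on it, it stands about 26 mm higher than the green cup, and the closed tray clears it by 8
- card_case_mid (a point): dark red leather playing-card case, 65 x 92 x 22 mm (x, y, z), standing on its long edge on the desk at the right of the box, 65 high; the point is its centre, y along the 92 mm length (level), z across the 22 mm thickness (level), x along the 65 mm (upright, either way up)
- notebook: notebook, 168 x 209 x 25, at the back left; bystander. Origin: under its centre
- pen: dark green fountain pen lying on the notebook; bystander. Origin: under its centre
- matchbox: matchbox, 38 x 58 x 20, at the right; bystander. Origin: under its centre
- brass_bell: brass hand bell, 67 wide, 95 high, at the back; bystander. Origin: centre of its underside
- stamp_box: small silver box, 36 x 54 x 25, at the left; bystander. Origin: under its centre
Things that resemble listed ones, but are neither listed nor needed, are in the scene too. What is shaped like the part that bears card_case_mid but pink is not meant.

How it is judged:
By the outcome, as a careful person would: the job done as asked, in the order asked, and still so for the second after the job is handed in, with the robot touching nothing.
It also fails if it takes over 72 s, if anything falls off the work surface, if the arm or the gripper's body presses on something with over 40 N, if the wrist force passes 120 N, or if a joint passes its speed limit or range.

## Working session

There is one attempt and no reset: what is moved stays moved. The work goes in short steps, Python scripts to look and compute and a tool call to move; the robot and the scene stay as the last step left them, time stands still between calls to the robot, and variables do not carry over. Pictures are saved under pics/ and viewed, at most 10 in all, crops included, and the job is handed in when it is done.

Besides the shell and the picture viewer there is one more tool, called after ">>>" as name([rows], argument=value, ...), one row to a line, values as JSON. drive_tool: Moves the arm, as the interface text tells. Its arguments: {"type":"object","properties":{"series":{"type":"array"},"hand":{"type":"number"},"newtons":{"type":"number"}},"required":["series"]}

```bash
ls; mkdir -p pics
cat > h.py <<'E'
import numpy as np, cv2
from bench import r, vision
def ray(c,u,v):
    K=np.array(c["intrinsics"]);k=c["k1"]
    d=np.array([(u-K[0,2])/K[0,0],(v-K[1,2])/K[1,1]]);s=d.copy()
    for _ in range(20): s=d/(1+k*(s@s))
    R=np.array(c["R"]);return -R.T@np.array(c["t"]), R.T@np.array([s[0],s[1],1.])
def onz(c,u,v,z):
    o,d=ray(c,u,v);return o+d*(z-o[2])/d[2]
def px(c,X):
    K=np.array(c["intrinsics"]);p=np.array(c["R"])@np.array(X)+np.array(c["t"]);s=p[:2]/p[2];s=s*(1+c["k1"]*(s@s))
    return K[0,0]*s[0]+K[0,2],K[1,1]*s[1]+K[1,2]
def wristcam():
    from scipy.spatial.transform import Rotation as Ro
    st=r.read_state();c=dict(vision.camera("wrist"));T=np.eye(4);T[:3,:3]=Ro.from_quat(st["eef_rot"]).as_matrix();T[:3,3]=st["ee_pos"]
    M=np.linalg.inv(T@np.array(c["mount"]));c["R"]=M[:3,:3];c["t"]=M[:3,3];return c
def save(c,n): cv2.imwrite("pics/"+n+".png",c["color"][:,:,::-1])
E
python3 - <<'E'
from h import *
for n in("scene","top"):
    c=vision.camera(n);save(c,n);R=np.array(c["R"]);print(n,-R.T@np.array(c["t"]),R[2],c["k1"],np.array(c["intrinsics"])[0,0])
c=wristcam();save(c,"wrist0");print(c["mount"])
print(r.read_state())
E
```

```text
pics
scene [-0.09057144 -0.86193179  1.25933094] [ 0.35391994  0.54322714 -0.76134417] -0.007318073025720151 525.5190251945368
top [ 0.26029607 -0.05300372  1.47576285] [ 1.35513097e-01 -3.43179630e-04 -9.90775496e-01] 0.05342278143566622 466.0475243428831
[[-1.99447673e-04 -9.52061773e-01 -3.05905771e-01  8.40536458e-02]
 [ 9.99998324e-01  3.66915102e-04 -1.79392883e-03 -2.07528683e-03]
 [ 1.82017251e-03 -3.05905616e-01  9.52060104e-01 -1.53723661e-01]
 [ 0.00000000e+00  0.00000000e+00  0.00000000e+00  1.00000000e+00]]
{'time': 0.15, 'joint_positions': array([-1.26959491,  0.33269324, -0.06471509,  1.46072953,  0.02159196,
        1.3498998 , -0.08848852]), 'joint_vel': array([ 0.0002042 , -0.00165927, -0.00170067, -0.00150136, -0.00063445,
        0.00105691, -0.00065515]), 'joint_torque': array([ 1.70421281e-03, -6.23641562e+01,  2.51732790e-02, -3.90136528e+01,
       -6.13314472e-02,  3.73314845e-02,  8.73149361e-05]), 'ee_pos': array([0.19875827, 0.59226177, 0.22996664]), 'eef_rot': array([ 1.61174344e-01,  9.86925814e-01, -5.13049553e-04, -6.76928071e-05]), 'ft_force': array([-0.53913535, -0.61693433,  0.68622487]), 'torque': array([-0.06566018, -0.02399705,  0.04084301]), 'grip_force': 0.0, 'width': 0.08682543708827145}
```

View pics/scene.png

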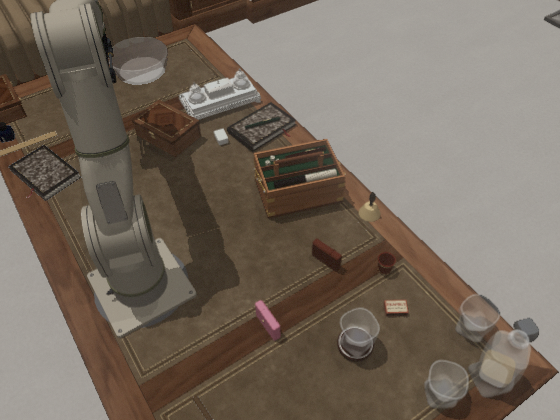

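View pics/top.png

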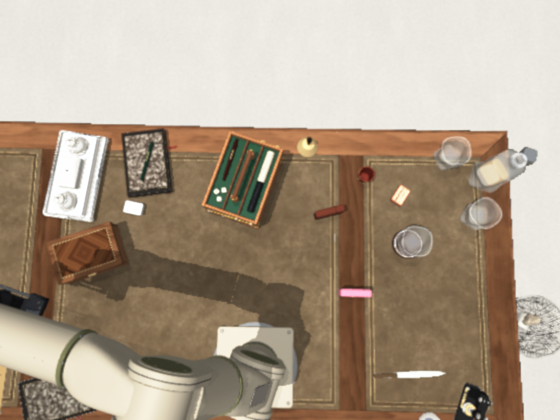

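Run:
```python
from h import *
t=cv2.imread("pics/top.png");s=cv2.imread("pics/scene.png")
a=cv2.resize(t[122:232,195:295],None,fx=4,fy=4,interpolation=cv2.INTER_CUBIC)
b=cv2.resize(t[155:225,305:395],(360,280),interpolation=cv2.INTER_CUBIC)
b=np.vstack([b,np.zeros((160,360,3),np.uint8)])
cv2.imwrite("pics/comp.png",np.hstack([a,b]))
c=vision.camera("top")
im=cv2.cvtColor(c["color"],cv2.COLOR_RGB2HSV)
m=cv2.inRange(im,(0,110,40),(10,255,200))|cv2.inRange(im,(172,110,40),(180,255,200))
n,l,st,ce=cv2.connectedComponentsWithStats(m)
for i in range(1,n):
    if st[i,4]>30 :
        p=np.argwhere(l==i)[:,::-1].astype(np.float32);print(st[i],ce[i],cv2.minAreaRect(p),onz(c,*ce[i],.052),onz(c,*ce[i],.065))
```

```text
[166 145  11   5  36] [171.02777778 146.77777778] ((171.04998779296875, 146.84999084472656), (3.111269950866699, 10.323759078979492), 81.8698959350586) [0.66577368 0.27520381 0.052     ] [0.66207137 0.27220703 0.065     ]
[233 152  19  45 109] [242.13761468 173.4587156 ] ((241.8242645263672, 173.9347381591797), (2.839059829711914, 47.51407241821289), 20.376436233520508) [0.58485729 0.05053751 0.052     ] [0.5818938  0.04959211 0.065     ]
[223 159   9  21  51] [226.92156863 168.7254902 ] ((226.80001831054688, 169.10000610351562), (2.2135937213897705, 20.55480194091797), 18.434947967529297) [0.59903319 0.09838745 0.052     ] [0.59594027 0.09700514 0.065     ]
[358 166  17  16 214] [366.04205607 173.8411215 ] ((366.0, 173.5), (15.0, 16.0), 90.0) [ 0.59043703 -0.33554656  0.052     ] [ 0.5874226  -0.33296673  0.065     ]
[314 204  32  15 255] [329.74117647 211.16078431] ((329.7115478515625, 211.44232177734375), (8.945991516113281, 31.837202072143555), 74.74488067626953) [ 0.4709273  -0.22292001  0.052     ] [ 0.46900408 -0.22136855  0.065     ]
[ 79 246  12  12  45] [ 84.17777778 251.53333333] ((84.0, 252.0), (9.899494171142578, 8.485280990600586), 45.0) [0.33421324 0.52009427 0.052     ] [0.33353832 0.51486147 0.065     ]
```

View pics/comp.png

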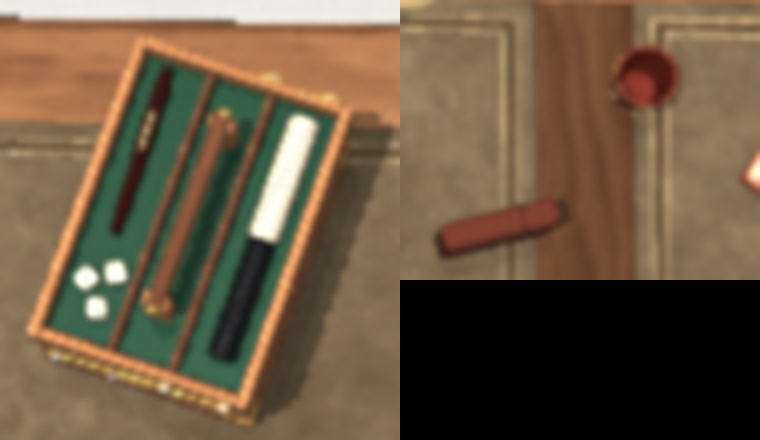

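Run:
```python
from h import *
c=vision.camera("top")
P=[onz(c,195+u/4-.375,122+v/4-.375,.122)[:2] for u,v in((143,38),(350,108),(242,407),(32,333))]
P=np.array(P);print(P,np.linalg.norm(P-np.roll(P,-1,0),axis=1));C=P.mean(0)
xb=(P[0]+P[3]-P[1]-P[2]);xb/=np.linalg.norm(xb);yb=(P[2]+P[3]-P[0]-P[1]);yb/=np.linalg.norm(yb)
print("C",C,"xb",xb,"yb",yb,np.degrees(np.arctan2(xb[1],xb[0])),np.degrees(np.arctan2(-yb[0],yb[1])))
E1=[onz(c,195+u/4-.375,122+v/4-.375,.148)[:2] for u,v in((222,118),(158,302))]
print("rail",E1,np.mean(E1,0))
s=vision.camera("scene")
cs=cv2.cvtColor(s["color"],cv2.COLOR_RGB2HSV)
m=cv2.inRange(cs,(0,100,20),(12,255,200))|cv2.inRange(cs,(170,100,20),(180,255,200))
n,l,st,ce=cv2.connectedComponentsWithStats(m)
for i in range(1,n):
    if st[i,4]>100 and 300<ce[i][0]<400: print(st[i],ce[i])
print("proj",px(s,[.468,-.221,.0325]),px(s,[.5905,-.3355,.026]),"rail",px(s,[*np.mean(E1,0),.148]))
for (u,v),z in (((329.7,211.2),.0625),((314,214.5),.065),((345,208.),.065)): print(onz(c,u,v,z))
```

```text
[[ 0.69772938  0.08405832]
 [ 0.64679864 -0.07194669]
 [ 0.42055823  0.00350455]
 [ 0.47250007  0.15879218]] [0.16410821 0.23849028 0.16374433 0.23730442]
C [0.55939658 0.04360209] xb [0.31377905 0.94949603] yb [-0.94887532  0.31565113] 71.71287814152329 71.5998738561037
rail [array([0.63011289, 0.02194788]), array([0.49273909, 0.06482447])] [0.56142599 0.04338617]
[ 255  121  116   97 2260] [313.33982301 179.0340708 ]
[ 269  198  207  141 5854] [368.9297916  272.44824052]
proj (np.float64(324.98948141375024), np.float64(255.49132360101032)) (np.float64(384.6943528016706), np.float64(264.53990831109996)) rail (np.float64(299.0290586711241), np.float64(158.1815688687119))
[ 0.46925028 -0.22154115  0.0625    ]
[ 0.4578328  -0.17334116  0.065     ]
[ 0.47960933 -0.26796254  0.065     ]
```

>>> drive_tool([
  [[3.3,-5.0,0],0],
  [[3.3,-5.0,0],0],
  [[3.3,-5.0,0],0],
  [[3.3,-5.0,0],0],
  [[3.3,-5.0,0],0],
  [[3.3,-5.0,0],0],
  [[3.3,-5.0,0],0],
  [[3.3,-5.0,0],0],
  [[3.3,-5.0,0],0],
  [[3.3,-5.0,0],0],
], hand=0)

```text
time: 1.55
ee_pos: [0.5297, 0.0909, 0.2309]
eef_rot: [0.161, 0.987, 0.0, 0.0]
ft_force: [1.2, 0.2, -0.1]
width: 0.087
grip_force: 0.0
```

Run:
```python
from h import *
c=wristcam();save(c,"w1")
print(px(c,[.5614,.0434,.148]),px(c,[.630,.0219,.148]),px(c,[.4927,.0648,.148]))
```

```text
(np.float64(251.474602207353), np.float64(268.51303064392073)) (np.float64(255.7633198787866), np.float64(333.90771386797934)) (np.float64(246.31034268237838), np.float64(190.88805178438147))
```

View pics/w1.png

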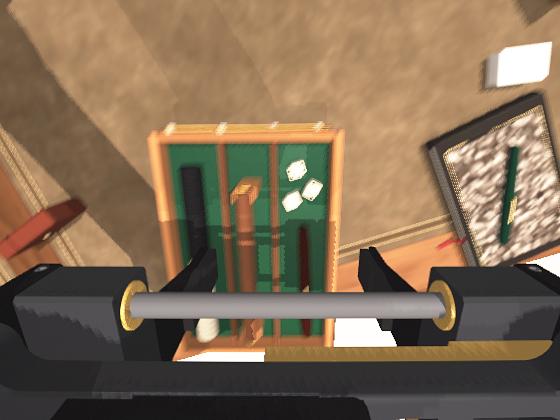

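>>> drive_tool([
  [[1.6,-2.45,-1.0],0],
  [[1.5,-2.45,-1.4],0],
  [[0,0,-2.0],0],
  [[0,0,-2.0],0],
  [[0,0,-1.5],0],
  [[0,0,-1.0],0],
  [[0,0,-0.5],0],
  [[0,0,0],0],
  [[0,0,0],0],
  [[0,0,0],0],
])

```text
time: 2.85
ee_pos: [0.5601, 0.0436, 0.137]
eef_rot: [0.161, 0.987, 0.0, 0.0]
ft_force: [-0.5, 0.3, 0.1]
width: 0.087
grip_force: 0.0
```

>>> drive_tool([
  [[0,0,0],0],
  [[0,0,0],0],
  [[0,0,0],0],
  [[0,0,0],0],
  [[0,0,0],0],
  [[0,0,0],0],
  [[0,0,0],0],
  [[0,0,0],0],
  [[0,0,0],0],
  [[0,0,0],0],
], hand=1, newtons=15)

```text
time: 4.1
ee_pos: [0.5602, 0.0447, 0.1366]
eef_rot: [0.161, 0.987, 0.001, 0.0]
ft_force: [2.6, 5.1, -2.0]
width: 0.0136
grip_force: 15.0
```

Run:
```python
from h import *
st=r.read_state();print({k:st[k] for k in("time","ee_pos","ft_force","width","grip_force")})
xb=np.array([.3148,.9491]);p=None
for a in np.linspace(0,1.50,19):
    t=np.radians(155)-a;q=np.array([9.1+10*np.cos(t),10*np.sin(t)-4.2])
    if p is not None: d=q-p;print(round(a,3),np.round(d[0]*xb,2),round(d[1],2))
    p=q
print(p,p[0]*xb)
```

```text
{'time': 4.1, 'ee_pos': array([0.56019954, 0.0446659 , 0.13664724]), 'ft_force': array([ 2.57196585,  5.13341277, -1.98780274]), 'width': 0.013558217350434415, 'grip_force': 14.998443621152546}
0.083 [0.12 0.36] 0.74
0.167 [0.14 0.42] 0.71
0.25 [0.16 0.48] 0.67
0.333 [0.17 0.53] 0.62
0.417 [0.19 0.57] 0.57
0.5 [0.2  0.62] 0.52
0.583 [0.22 0.66] 0.47
0.667 [0.23 0.69] 0.41
0.75 [0.24 0.72] 0.34
0.833 [0.25 0.74] 0.28
0.917 [0.25 0.76] 0.21
1.0 [0.26 0.78] 0.15
1.083 [0.26 0.79] 0.08
1.167 [0.26 0.79] 0.01
1.25 [0.26 0.79] -0.06
1.333 [0.26 0.78] -0.13
1.417 [0.25 0.77] -0.2
1.5 [0.25 0.75] -0.27
[12.67449921  5.13932307] [ 3.98993235 12.0293672 ]
```

>>> drive_tool([
  [[0.12,0.46,0.74],0],
  [[0.14,0.47,0.71],0],
  [[0.16,0.48,0.67],0],
  [[0.17,0.53,0.62],0],
  [[0.19,0.57,0.57],0],
  [[0.2,0.62,0.52],0],
  [[0.22,0.66,0.47],0],
  [[0.23,0.69,0.41],0],
  [[0.24,0.72,0.34],0],
  [[0.25,0.74,0.28],0],
])

```text
time: 5.35
ee_pos: [0.5792, 0.1028, 0.1901]
eef_rot: [0.161, 0.987, -0.0, 0.0]
ft_force: [5.0, -1.1, -6.8]
width: 0.0133
grip_force: 15.0
```

>>> drive_tool([
  [[0.25,0.76,0.21],0],
  [[0.26,0.78,0.15],0],
  [[0.26,0.79,0.08],0],
  [[0.26,0.79,0.01],0],
  [[0.26,0.79,-0.06],0],
  [[0.26,0.78,-0.13],0],
  [[0.25,0.77,-0.2],0],
  [[0.22,0.65,-0.23],0],
  [[0,0,0],0],
  [[0,0,0],0],
])

```text
time: 6.6
ee_pos: [0.5992, 0.1634, 0.1883]
eef_rot: [0.162, 0.987, -0.0, -0.0]
ft_force: [1.4, -4.9, -0.9]
width: 0.0135
grip_force: 15.0
```

>>> drive_tool([
  [[0,0,0],0],
  [[0,0,0],0],
  [[0,0,0],0],
  [[0,0,0],0],
  [[0,0,0],0],
  [[0,0,1.0],0],
  [[0,0,1.5],0],
  [[0,0,2.0],0],
  [[0,0,2.0],0],
  [[0,0,0.5],0],
], hand=0)

```text
time: 7.85
ee_pos: [0.6, 0.1641, 0.2605]
eef_rot: [0.161, 0.987, 0.001, 0.001]
ft_force: [0.8, 1.3, 0.1]
width: 0.0867
grip_force: 0.0
```

>>> drive_tool([
  [[-0.2,-5.1,0],9],
  [[-0.1,-5.1,0],9],
  [[-0.1,-5.1,0],9],
  [[-0.1,-5.1,0],9],
  [[-0.1,-5.1,0],9],
  [[-0.1,-5.1,0],9],
  [[-0.1,-5.1,0],9],
  [[-0.1,-5.1,0],9],
  [[-0.1,-5.1,0],9],
  [[0,-3.8,0],9],
])

```text
time: 9.1
ee_pos: [0.5875, -0.2111, 0.2277]
eef_rot: [-0.429, 0.903, 0.006, -0.037]
ft_force: [-0.4, 0.9, -2.8]
width: 0.0872
grip_force: 0.0
```

Run:
```python
from h import *
c=wristcam();save(c,"w2")
st=r.read_state();print(st["ee_pos"],st["eef_rot"],st["joint_positions"])
print("cup rim c",px(c,[.5904,-.3355,.052]))
c=vision.camera("top");save(c,"top2")
```

```text
[ 0.58689646 -0.21267261  0.22684889] [-0.4293949   0.9023187   0.00731388 -0.03724895] [ 0.60519087  0.4221399  -0.478172    1.38638801  0.22135226  1.44998735
  2.58107318]
cup rim c (np.float64(206.98295323461363), np.float64(121.65021602326759))
```

View pics/w2.png

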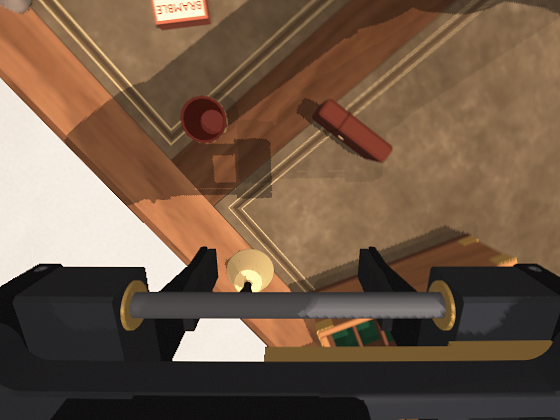

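>>> drive_tool([
  [[0,-1.3,0],-10.6],
  [[0,-1.3,0],-10.6],
  [[0,-1.3,0],-10.6],
  [[0,-1.3,0],-10.6],
  [[0,-1.3,0],-10.6],
  [[0,-1.3,0],-10.6],
  [[0,-1.3,0],-10.6],
  [[0,-1.3,0],-10.6],
  [[0,-1.3,0],-10.6],
  [[0,-1.3,0],-10.6],
])

```text
time: 10.45
ee_pos: [0.5883, -0.3404, 0.2288]
eef_rot: [0.467, 0.883, 0.033, -0.017]
ft_force: [0.4, -0.3, -1.1]
width: 0.0868
grip_force: 0.0
```

```bash
cat >> h.py <<'E'
def tool():
    from scipy.spatial.transform import Rotation as Ro
    st=r.read_state();M=Ro.from_quat(st["eef_rot"]).as_matrix()
    print("pos",np.round(st["ee_pos"],4),"xyaw",np.degrees(np.arctan2(M[1,0],M[0,0])),"z",np.round(M[:,2],3),"q",np.round(st["joint_positions"],2),"F",np.round(st["ft_force"],1),st["time"],st["width"]);return st
def redcup(c,z,guess):
    im=cv2.cvtColor(c["color"],cv2.COLOR_RGB2HSV)
    m=cv2.inRange(im,(0,110,30),(10,255,200))|cv2.inRange(im,(172,110,30),(180,255,200))
    n,l,st,ce=cv2.connectedComponentsWithStats(m);g=px(c,guess)
    i=min((i for i in range(1,n) if st[i,4]>100),key=lambda i:np.hypot(*(ce[i]-g)))
    print(st[i],ce[i],g);return (l==i).astype(np.uint8)
E
python3 - <<'E'
from h import *
tool()
c=vision.camera("top")
# seen box green interior
s=vision.camera("scene");save(s,"scene2")
t=c["color"];b=s["color"][90:240,225:395]
cv2.imwrite("pics/c2.png",np.hstack([cv2.resize(t[100:250,180:320],(420,450)),cv2.resize(b,(380,335))[:335] if 0 else cv2.copyMakeBorder(cv2.resize(b,(375,331)),0,119,0,0,cv2.BORDER_CONSTANT)])[:,:,::-1])
E
```

```text
pos [ 0.5883 -0.3404  0.2288] xyaw 124.35209456044355 z [ 0.001  0.074 -0.997] q [ 0.57  0.49 -0.11  1.26 -0.01  1.43  1.07] F [ 0.4 -0.3 -1.1] 10.45 0.08683561157747616
```

View pics/c2.png

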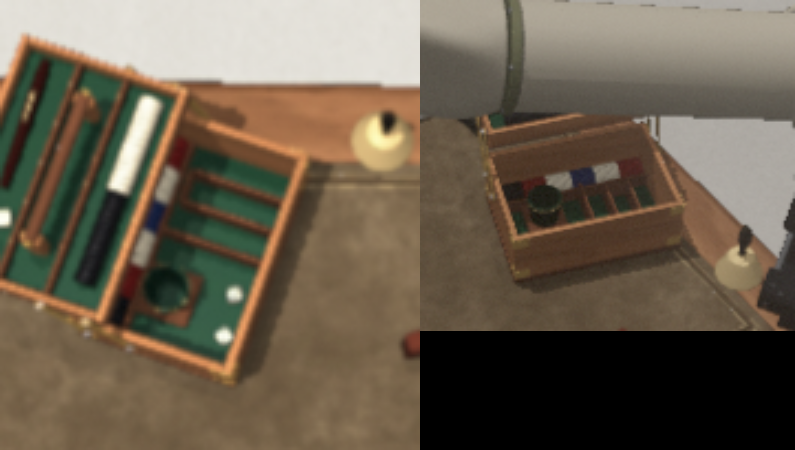

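>>> drive_tool([
  [[0,0,-0.5],-10.5],
  [[0,0,-0.5],-10.5],
  [[0,0,-0.5],-10.5],
  [[0,0,-0.5],-10.5],
  [[0,0,-0.5],-10.7],
  [[0,0,-0.5],0],
  [[0,0,-0.5],0],
  [[0,0,0],0],
  [[0,0,0],0],
  [[0,0,0],0],
])

```text
time: 11.8
ee_pos: [0.5879, -0.3407, 0.1932]
eef_rot: [0.808, 0.588, 0.038, -0.001]
ft_force: [-0.9, 0.5, 0.8]
width: 0.0871
grip_force: 0.0
```

Run:
```python
from h import *
tool();c=wristcam();save(c,"w3")
m=redcup(c,0,[.5904,-.3355,.05])
# undistorted centre estimate: hull ellipse
k=max(cv2.findContours(m,0,1)[0],key=cv2.contourArea);print(cv2.fitEllipse(cv2.convexHull(k)))
hull=cv2.convexHull(k)[:,0]
Q=np.array([onz(c,*p,.052)[:2] for p in hull]).astype(np.float32)
print(cv2.minEnclosingCircle(Q),Q.min(0),Q.max(0))
```

```text
pos [ 0.5879 -0.3407  0.1932] xyaw 72.1035252656319 z [ 0.06   0.045 -0.997] q [ 0.48  0.45  0.02  1.38 -0.08  1.28  0.21] F [-0.9  0.5  0.8] 11.8 0.08706426130754784
[ 261  181   47   48 1686] [284.39205219 205.87307236] (np.float64(281.8346424168781), np.float64(203.06655235599317))
((284.4920654296875, 205.1655731201172), (45.799957275390625, 48.43552017211914), 20.652429580688477)
((0.5925123691558838, -0.3375154733657837), 0.026471631601452827) [ 0.56743824 -0.36378413] [ 0.6158709 -0.3147473]
```

View pics/w3.png

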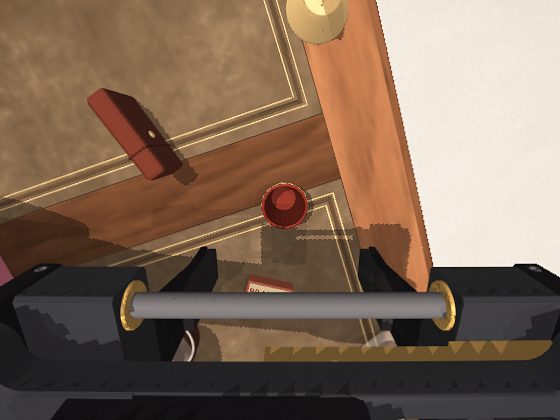

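>>> drive_tool([
  [[0.2,-0.15,-3.0],0],
  [[0,0,-3.0],0],
  [[0,0,-3.0],0],
  [[0,0,-2.5],0],
  [[0,0,-2.0],0],
  [[0,0,-1.2],0],
  [[0,0,-0.7],0],
  [[0,0,-0.2],0],
  [[0,0,0],0],
  [[0,0,0],0],
])

```text
time: 13.1
ee_pos: [0.5901, -0.3423, 0.0378]
eef_rot: [0.808, 0.587, 0.038, -0.0]
ft_force: [-0.2, -0.4, -0.9]
width: 0.087
grip_force: 0.0
```

>>> drive_tool([
  [[0,0,0],0],
  [[0,0,0],0],
  [[0,0,0],0],
  [[0,0,0],0],
  [[0,0,0],0],
  [[0,0,0],0],
  [[0,0,0],0],
  [[0,0,0],0],
  [[0,0,0],0],
  [[0,0,0],0],
], hand=1, newtons=8)

```text
time: 14.35
ee_pos: [0.5898, -0.3421, 0.0371]
eef_rot: [0.808, 0.587, 0.037, -0.001]
ft_force: [0.4, -0.5, -0.1]
width: 0.0477
grip_force: 7.9
```

Run:
```python
from h import *
tool()
c=vision.camera("top")
cx=np.array([.5608,.0446]);xb=np.array([.3148,.9491]);yb=np.array([-.9491,.3148])
print("well",cx+.010*xb+.052*yb,"slot",cx-.025*xb-.06*yb)
im=cv2.cvtColor(c["color"],cv2.COLOR_RGB2HSV)
g=px(c,[*(cx+.010*xb+.052*yb),.06]);print("green rim pred",g)
u,v=map(int,g);a=cv2.resize(c["color"][120:230,210:300],None,fx=5,fy=5,interpolation=cv2.INTER_CUBIC)
for p,z,col in ((cx+.010*xb+.052*yb,.06,(255,0,0)),(cx-.025*xb-.06*yb,.044,(255,255,0)),(cx-.025*xb-.06*yb-.0145*yb,.044,(0,255,255)),(cx-.025*xb-.06*yb+.0145*yb,.044,(0,255,255)),(cx-.085*xb-.12*yb,.094,(255,0,255)),(cx-.085*xb+.12*yb,.094,(255,0,255))):
    q=px(c,[*p,z]);cv2.drawMarker(a,(int((q[0]-209.5)*5),int((q[1]-119.5)*5)),col,0,14,1)
cv2.imwrite("pics/c3.png",a[:,:,::-1])
```

```text
pos [ 0.5898 -0.3421  0.0371] xyaw 72.07060689979996 z [ 0.06   0.045 -0.997] q [ 0.48  0.59  0.01  1.52 -0.09  1.    0.23] F [ 0.4 -0.5 -0.1] 14.35 0.047702142500181406
well [0.5145948 0.0704606] slot [0.609876  0.0019845]
green rim pred (np.float64(234.8913307895275), np.float64(195.075408663505))
```

View pics/c3.png

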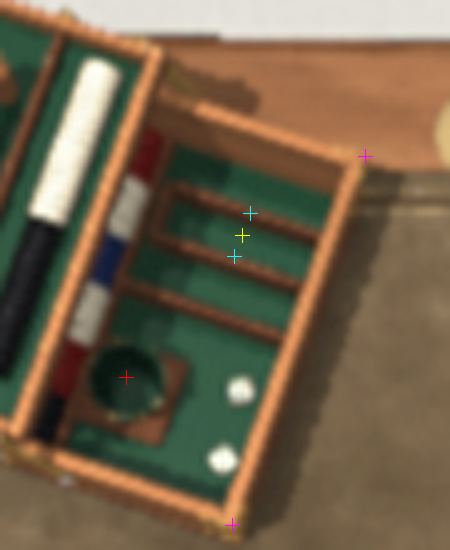

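>>> drive_tool([
  [[0,0,2.0],0],
  [[0,0,5.0],0],
  [[0,0,5.0],0],
  [[-1.1,5.3,1.0],0],
  [[-1.1,5.3,0],0],
  [[-1.1,5.3,0],0],
  [[-1.1,5.3,0],0],
  [[-1.1,5.3,0],0],
  [[-1.1,5.3,0],0],
  [[-0.8,4.2,0],0],
])

```text
time: 15.65
ee_pos: [0.5155, 0.0202, 0.1688]
eef_rot: [0.808, 0.588, 0.038, -0.0]
ft_force: [1.1, 0.3, -0.4]
width: 0.0476
grip_force: 8.0
```

Run:
```python
from h import *
tool();c=wristcam()
a=c["color"].copy()
for p,col in(([.5146,.0705,.06],(255,0,0)),([.513,.070,.06],(255,255,0)),([.608,.002,.044],(0,255,255))):
    q=px(c,p);print(q);cv2.drawMarker(a,(int(q[0]),int(q[1])),col,0,10,1)
cv2.imwrite("pics/w4.png",a[:,:,::-1])
```

```text
pos [0.5155 0.0202 0.1688] xyaw 72.14796040026701 z [ 0.062  0.045 -0.997] q [ 0.08  0.1  -0.19  1.87 -0.02  1.1  -0.41] F [ 1.1  0.3 -0.4] 15.65 0.047637869350408146
(np.float64(263.32457811315487), np.float64(166.26389573323485))
(np.float64(261.8274720073803), np.float64(167.35420873669838))
(np.float64(374.6667443703378), np.float64(200.77460383811675))
```

View pics/w4.png

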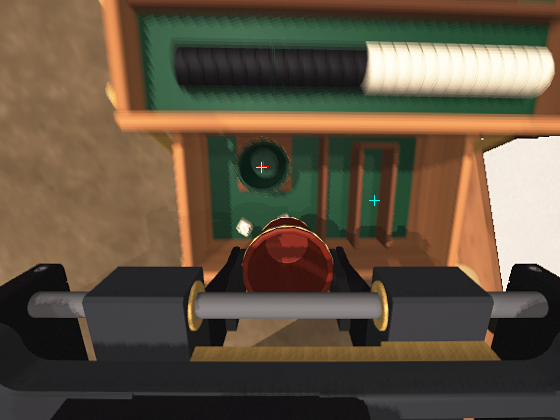

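Run:
```python
from h import *
st=tool();c=wristcam()
for uv in((263.5,164),): print("green",onz(c,*uv,.06))
im=cv2.cvtColor(c["color"],cv2.COLOR_RGB2HSV)
roi=im[130:200,225:300];m=cv2.inRange(roi,(35,30,0),(95,255,62));n,l,s,ce=cv2.connectedComponentsWithStats(m)
i=1+np.argmax(s[1:,4]);print("dark",s[i],ce[i]+[225,130])
z=st["ee_pos"][2]+.0149
m=redcup(c,0,[*st["ee_pos"][:2],z]);ys,xs=np.where(m)
for row in (235,245,255,265,275):
    k=xs[ys==row]
    if len(k): print(row,k.min(),k.max())
a,b=onz(c,243,262,z),onz(c,334,262,z);print("held",a,b,(a+b)/2-st["ee_pos"])
print("top",ys.min(),onz(c,288,ys.min(),z)-st["ee_pos"])
```

```text
pos [0.5145 0.0261 0.1688] xyaw 72.47191015305475 z [ 0.061  0.048 -0.997] q [ 0.08  0.1  -0.2   1.87 -0.02  1.1  -0.42] F [0.2 6.8 0.1] 15.7 0.04801054467681786
green [0.51410885 0.07852021 0.06      ]
dark [   0   16   70   54 2219] [263.3271744  170.78008112]
[ 242  228   91   64 4928] [287.23660714 262.81371753] (np.float64(287.82180314322085), np.float64(277.3906651956962))
235 261 313
245 251 324
255 245 330
265 242 332
275 243 332
held [0.4949249  0.04216033 0.18367759] [0.54055449 0.02661893 0.18367759] [0.00320958 0.00830153 0.0149    ]
top 228 [0.00849934 0.02636777 0.0149    ]
```

>>> drive_tool([
  [[0,0,0],0],
  [[0,0,0],0],
  [[0,0,0],0],
  [[0,0,0],0],
  [[0,0,0],0],
  [[0,0,0],0],
  [[0,0,0],0],
  [[0,0,0],0],
  [[0,0,0],0],
  [[0,0,0],0],
])

```text
time: 17.0
ee_pos: [0.5158, 0.018, 0.1671]
eef_rot: [0.808, 0.587, 0.037, -0.001]
ft_force: [-0.4, -0.5, -0.3]
width: 0.0478
grip_force: 8.0
```

Run:
```python
from h import *
st=tool();c=wristcam();z=st["ee_pos"][2]+.0149
m=redcup(c,0,[*st["ee_pos"][:2],z]);ys,xs=np.where(m)
h=cv2.convexHull(np.c_[xs,ys][ys<268].astype(np.int32))[:,0]
from scipy.optimize import least_squares
Q=np.array([onz(c,*p,z)[:2] for p in h if p[1]<262]);f=least_squares(lambda p:np.hypot(*(Q-p).T)-.025,st["ee_pos"][:2]);xb=np.array([.3148,.9491])
d=f.x-st["ee_pos"][:2];print("held off xb,yb",d@xb,d@[-.949,.3148],"rms",np.sqrt(np.mean(f.fun**2)))
im=cv2.cvtColor(c["color"],cv2.COLOR_RGB2HSV)
u,v=map(int,px(c,[.5148,.0712,.06]));m=cv2.inRange(im,(30,20,0),(100,255,70));m[:,:u-45]=0;m[:,u+45:]=0;m[v+45:]=0;m[:v-32]=0
n,l,s,ce=cv2.connectedComponentsWithStats(m)
for i in range(1,n):
    if s[i,4]>200: print(s[i],ce[i],(u,v))
crop=c["color"][v-50:v+50,u-60:u+60];cv2.imwrite("pics/w5.png",cv2.resize(crop,None,fx=5,fy=5,interpolation=cv2.INTER_CUBIC)[:,:,::-1]);print("crop origin",u-60,v-50)
np.save("w5.npy",{k:c[k] for k in("R","t","intrinsics","k1")},allow_pickle=True)
```

```text
pos [0.5158 0.018  0.1671] xyaw 72.06982420904825 z [ 0.06   0.045 -0.997] q [ 0.08  0.11 -0.19  1.87 -0.02  1.1  -0.41] F [-0.4 -0.5 -0.3] 17.0 0.04781336800307282
[ 242  227   91   65 4955] [287.25993946 262.67870838] (np.float64(287.7712412971793), np.float64(277.46385280845755))
held off xb,yb 0.0030699816325501887 0.0004411674430960888 rms 0.00028377963634412714
[ 217  136   90   72 3943] [258.59878265 165.81663708] (262, 163)
crop origin 202 113
```

View pics/w5.png

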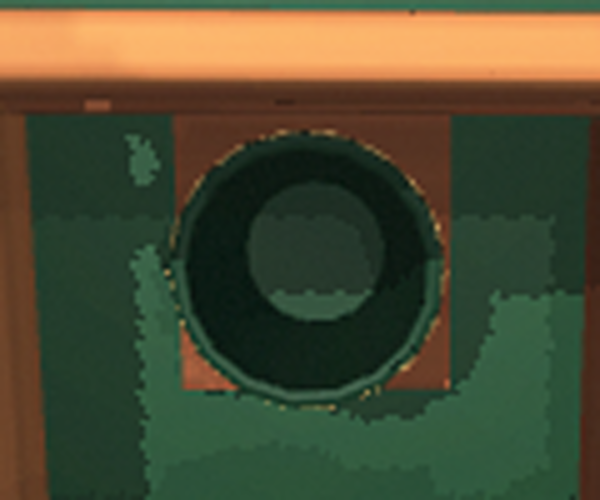

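Run:
```python
from h import *
c=np.load("w5.npy",allow_pickle=True).item()
g=onz(c,263.6,166.4,.06);e=onz(c,202+300/5,113+80/5,.146)
C=np.array([.5608,.0446]);xb=np.array([.3148,.9491]);yb=np.array([-.9491,.3148])
print(g,"box",(g[:2]-C)@xb,(g[:2]-C)@yb,"tray lower front edge box x",(e[:2]-C)@xb)
```

```text
[0.51512225 0.06825659 0.06      ] box 0.008073108411570185 0.05079984888927624 tray lower front edge box x 0.03807435593964078
```

>>> drive_tool([
  [[-0.1,2.3,0],0],
  [[-0.08,2.3,0],0],
  [[0,0,0],0],
  [[0,0,-1.5],0],
  [[0,0,-2.0],0],
  [[0,0,-1.5],0],
  [[0,0,-1.0],0],
  [[0,0,-0.6],0],
  [[0,0,0],0],
  [[0,0,0],0],
])

```text
time: 18.3
ee_pos: [0.5144, 0.064, 0.1016]
eef_rot: [0.808, 0.587, 0.038, -0.001]
ft_force: [-0.3, -0.1, -1.2]
width: 0.048
grip_force: 8.0
```

>>> drive_tool([
  [[0,0,-0.3],0],
  [[0,0,-0.3],0],
  [[0,0,-0.3],0],
  [[0,0,-0.3],0],
  [[0,0,-0.3],0],
  [[0,0,-0.3],0],
  [[0,0,-0.2],0],
  [[0,0,0],0],
  [[0,0,0],0],
  [[0,0,0],0],
])

```text
time: 19.55
ee_pos: [0.514, 0.064, 0.0811]
eef_rot: [0.808, 0.587, 0.037, -0.001]
ft_force: [-0.4, 0.8, -1.0]
width: 0.0478
grip_force: 8.0
```

>>> drive_tool([
  [[0,0,-0.2],0],
  [[0,0,-0.2],0],
  [[0,0,-0.2],0],
  [[0,0,-0.1],0],
  [[0,0,0],0],
  [[0,0,0],0],
  [[0,0,0],0],
  [[0,0,0],0],
  [[0,0,0],0],
  [[0,0,0],0],
])

```text
time: 20.8
ee_pos: [0.514, 0.064, 0.074]
eef_rot: [0.808, 0.587, 0.037, -0.001]
ft_force: [-1.1, 1.6, -1.1]
width: 0.048
grip_force: 8.0
```

>>> drive_tool([
  [[0,0,0],0],
  [[0,0,0],0],
  [[0,0,0],0],
  [[0,0,0],0],
  [[0,0,0.3],0],
  [[0,0,1.0],0],
  [[0,0,2.0],0],
  [[0,0,3.0],0],
  [[0,0,4.0],0],
  [[0,0,4.0],0],
], hand=0.25)

```text
time: 22.05
ee_pos: [0.5139, 0.064, 0.2191]
eef_rot: [0.808, 0.587, 0.038, -0.001]
ft_force: [-0.0, 0.1, -0.2]
width: 0.0655
grip_force: 0.0
```

>>> drive_tool([
  [[-0.45,-3.2,0],3.5],
  [[-0.45,-3.2,0],3.5],
  [[-0.45,-3.2,0],3.5],
  [[-0.5,-3.2,-0.5],3.5],
  [[-0.5,-3.2,-0.5],3.5],
  [[-0.5,-3.2,-0.5],3.5],
  [[-0.5,-3.2,-0.5],3.5],
  [[-0.5,-3.2,-0.5],3.5],
  [[-0.6,-3.0,-0.5],3.0],
  [[0,0,0],0],
], hand=0)

```text
time: 23.3
ee_pos: [0.4686, -0.2244, 0.1873]
eef_rot: [0.623, 0.781, 0.036, -0.011]
ft_force: [-0.2, 0.4, 0.3]
width: 0.0871
grip_force: 0.0
```

>>> drive_tool([
  [[0,0,0],0],
  [[0,0,0],0],
  [[0,0,0],0],
  [[0,0,0],0],
  [[0,0,0],0],
  [[0,0,0],0],
  [[0,0,0],0],
  [[0,0,0],0],
  [[0,0,0],0],
  [[0,0,0],0],
])

```text
time: 24.55
ee_pos: [0.4695, -0.2221, 0.187]
eef_rot: [0.622, 0.782, 0.036, -0.011]
ft_force: [-0.4, 0.5, 0.5]
width: 0.0866
grip_force: 0.0
```

Run:
```python
from h import *
st=tool();c=wristcam();save(c,"w6")
m=redcup(c,0,[.469,-.2215,.05]);ys,xs=np.where(m)
Q=np.array([onz(c,u,v,.065)[:2] for u,v in zip(xs,ys)]);R=cv2.minAreaRect((Q*1000).astype(np.float32));print("whole mask at z65",R)
im=cv2.cvtColor(c["color"],cv2.COLOR_RGB2HSV);v=im[...,2][m>0];print(np.percentile(v,[5,25,50,75,95]))
th,_=cv2.threshold(v.reshape(-1,1),0,255,cv2.THRESH_OTSU);mm=v>th
print(th,mm.sum(),"bright",cv2.minAreaRect((Q[mm]*1000).astype(np.float32)),"dark",cv2.minAreaRect((Q[~mm]*1000).astype(np.float32)))
print("cam",-c["R"].T@c["t"])
# check nested cup in top view
t=vision.camera("top");m=redcup(t,0,[.5151,.0683,.086]);ys,xs=np.where(m);print("nested",onz(t,xs.mean(),ys.mean(),.086),onz(t,xs.min(),ys.mean(),.086),onz(t,xs.max(),ys.mean(),.086))
```

```text
pos [ 0.4695 -0.2221  0.187 ] xyaw 103.06725551152061 z [ 0.028  0.07  -0.997] q [ 0.38  0.14  0.03  1.8  -0.08  1.21  0.66] F [-0.4  0.5  0.5] 24.55 0.08663404649283717
[ 272  165   26   94 2030] [284.3862069  211.06748768] (np.float64(282.32862015794484), np.float64(209.26178298614357))
whole mask at z65 ((470.66375732421875, -221.41574096679688), (22.383363723754883, 95.02615356445312), 15.445789337158203)
[ 95. 145. 168. 171. 187.]
134.0 1677 bright ((470.8070373535156, -223.88153076171875), (20.67407989501953, 90.24696350097656), 14.951410293579102) dark ((470.6104736328125, -221.22305297851562), (22.383363723754883, 94.62632751464844), 15.445789337158203)
cam [ 0.44588736 -0.1527355   0.3455245 ]
[219 186  28  23 324] [231.11728395 194.49691358] (np.float64(234.90524510230435), np.float64(193.390785275554))
nested [0.51148984 0.07964952 0.086     ] [0.5108091  0.11624451 0.086     ] [0.5123205  0.03465702 0.086     ]
```

>>> drive_tool([
  [[0.1,-0.1,-2.0],2],
  [[0,0,-3.0],0],
  [[0,0,-3.0],0],
  [[0,0,-2.5],0],
  [[0,0,-1.5],0],
  [[0,0,-1.0],0],
  [[0,0,-0.5],0],
  [[0,0,0],0],
  [[0,0,0],0],
  [[0,0,0],0],
])

```text
time: 25.9
ee_pos: [0.4708, -0.2232, 0.0525]
eef_rot: [0.608, 0.793, 0.036, -0.011]
ft_force: [-0.5, 0.6, -0.3]
width: 0.0873
grip_force: 0.0
```

>>> drive_tool([
  [[0,0,0],0],
  [[0,0,0],0],
  [[0,0,0],0],
  [[0,0,0],0],
  [[0,0,0],0],
  [[0,0,0],0],
  [[0,0,0],0],
  [[0,0,0],0],
  [[0,0,0],0],
  [[0,0,0],0],
], hand=1, newtons=20)

```text
time: 27.15
ee_pos: [0.4705, -0.2231, 0.0521]
eef_rot: [0.608, 0.793, 0.036, -0.011]
ft_force: [-1.0, -0.3, 0.1]
width: 0.0217
grip_force: 20.0
```

Run:
```python
from h import *
tool();t=vision.camera("top");im=cv2.cvtColor(t["color"],cv2.COLOR_RGB2HSV)
for n,z in(("before",0),):
    for y in range(180,212,2): print(y,[tuple(int(q) for q in im[y,x]) for x in range(220,252,3)])
```

```text
pos [ 0.4705 -0.2231  0.0521] xyaw 105.06791751862389 z [ 0.025  0.07  -0.997] q [ 0.39  0.29  0.02  1.92 -0.1   0.94  0.73] F [-1.  -0.3  0.1] 27.15 0.021690553596874294
180 [(35, 76, 108), (12, 148, 217), (18, 52, 141), (21, 47, 151), (11, 107, 74), (69, 94, 46), (33, 72, 39), (12, 120, 53), (10, 141, 94), (12, 131, 101), (32, 68, 75)]
182 [(17, 118, 158), (13, 150, 162), (20, 48, 165), (20, 48, 142), (12, 125, 55), (72, 117, 48), (74, 119, 47), (69, 101, 48), (35, 75, 44), (14, 128, 68), (10, 141, 94)]
184 [(13, 144, 226), (12, 134, 110), (21, 45, 152), (17, 55, 121), (27, 67, 42), (68, 94, 49), (72, 115, 51), (70, 93, 63), (72, 105, 61), (70, 103, 77), (49, 65, 63)]
186 [(13, 143, 235), (11, 94, 108), (21, 46, 160), (14, 73, 98), (8, 138, 61), (6, 161, 81), (14, 109, 75), (72, 97, 66), (72, 98, 70), (72, 111, 92), (73, 114, 85)]
188 [(13, 149, 218), (5, 151, 81), (11, 72, 120), (8, 123, 81), (4, 177, 59), (4, 188, 65), (4, 171, 103), (18, 83, 71), (72, 99, 67), (71, 100, 74), (72, 103, 94)]
190 [(12, 149, 151), (2, 182, 77), (1, 198, 72), (2, 176, 58), (5, 186, 52), (4, 188, 53),
[... 1032 characters left out ...]
 106, 94), (72, 103, 97)]
204 [(120, 32, 16), (10, 147, 66), (30, 62, 45), (12, 126, 65), (11, 136, 71), (19, 97, 71), (12, 133, 107), (10, 142, 126), (48, 63, 61), (73, 104, 96), (73, 101, 96)]
206 [(0, 44, 23), (11, 136, 71), (72, 114, 65), (70, 107, 55), (24, 74, 48), (11, 134, 95), (10, 144, 124), (10, 145, 123), (71, 106, 77), (73, 100, 97), (73, 100, 97)]
208 [(9, 130, 45), (23, 71, 43), (74, 118, 56), (73, 113, 54), (74, 105, 63), (68, 93, 74), (25, 79, 77), (13, 120, 91), (73, 109, 89), (72, 99, 98), (72, 101, 98)]
210 [(12, 150, 129), (14, 138, 124), (38, 72, 53), (74, 113, 52), (73, 100, 69), (73, 111, 76), (73, 115, 82), (72, 108, 85), (71, 102, 100), (72, 100, 99), (72, 101, 96)]
```

>>> drive_tool([
  [[0,0,2.0],0],
  [[0,0,5.0],0],
  [[0,0,5.0],0],
  [[2.0,2.8,0.2],-5.5],
  [[2.0,2.8,0],-5.5],
  [[2.0,2.8,0],-5.5],
  [[2.0,2.8,0],-5.5],
  [[2.0,2.8,0],-5.5],
  [[2.0,2.7,0],-5.5],
  [[0,0,0],0],
])

```text
time: 28.45
ee_pos: [0.5912, -0.0527, 0.1736]
eef_rot: [0.807, 0.589, 0.038, -0.001]
ft_force: [-0.1, -1.0, -1.0]
width: 0.0216
grip_force: 20.0
```

>>> drive_tool([
  [[0,0,0],0],
  [[0,0,0],0],
  [[0,0,0],0],
  [[0,0,0],0],
  [[0,0,0],0],
  [[0,0,0],0],
  [[0,0,0],0],
  [[0,0,0],0],
  [[0,0,0],0],
  [[0,0,0],0],
])

```text
time: 29.7
ee_pos: [0.5905, -0.056, 0.1741]
eef_rot: [0.808, 0.587, 0.037, -0.001]
ft_force: [0.6, 0.4, -0.4]
width: 0.0223
grip_force: 20.0
```

Run:
```python
from h import *
st=tool();c=wristcam();save(c,"w7")
C=np.array([.5600,.0427]);xb=np.array([.3148,.9491]);yb=np.array([-.9491,.3148])
im=cv2.cvtColor(cv2.GaussianBlur(c["color"],(3,3),0),cv2.COLOR_RGB2HSV)
for bx in(-.04,-.02,0.,.01,.02):
    s="";
    for by in np.arange(-.118,-.02,.001):
        u,v=px(c,[*(C+bx*xb+by*yb),.044])
        h=im[int(round(v)),int(round(u))]; s+= "G" if 35<h[0]<100 else ("r" if (h[0]<8 and h[1]>120) else "b" if h[0]<25 else ".")
    print(bx,s)
# held case pose: case top bright region
z=st["ee_pos"][2]+.013
m=redcup(c,0,[*st["ee_pos"][:2],z]);ys,xs=np.where(m);Q=np.array([onz(c,u,v,z)[:2] for u,v in zip(xs,ys)])
R=cv2.minAreaRect((Q*1000).astype(np.float32));print(R)
```

```text
pos [ 0.5905 -0.056   0.1741] xyaw 72.07005437094512 z [ 0.06   0.045 -0.997] q [ 0.09  0.26 -0.05  1.67 -0.04  1.15 -0.26] F [ 0.6  0.4 -0.4] 29.7 0.022316170085806036
-0.04 bbbbbbbbbbbbGGGGGGGGGGGGGGGGGGGGGGGGGG.bbbbbb.GGGGGGGGGGGGGGGGGGGGGGGGGbbbbbbGGGGGGGGGGGGGGGGGGGGG
-0.02 bbbbbbbbbbbb.GGGGGGGGGGGGGGGGGGGGGGGGGbbbbbbbbGGGGGGGGGGGGGGGGGGGGGGGGGGbbbbb.GGGGGGGGGGGGGGGGGGGG
0.0 bbbbbbbbbbbbbGGGGGGGGGGGGGGGGGGGGGGGGGbbbbbbb.GGGGGGGGGGGGGGGGGGGGGGGGGGbbbbbGGGGGGGGGGGGGGGGGGGGG
0.01 bbbbbbbbbbbb.GGGGGGGGGGGGGGGGGGGGGGGGGGbbbbbbGGGGGGGGGGGGGGGGGGGGGGGGGGbbbbbbGGGGGGGGGGGGGGGGGGGGG
0.02 bbbbbbbbbbbbbGGGGGGGGGGGGGGGGGGGGGGGGG.bbbbbbGGGGGGGGGGGGGGGGGGGGGGGGGGbbbbbbGGGGGGGGGGGGGGGGGGGGG
[269 319  38  27 982] [287.65478615 331.53462322] (np.float64(287.6158602643741), np.float64(275.84742329510107))
((579.5172119140625, -89.68547058105469), (17.315975189208984, 21.51738739013672), 70.21776580810547)
```

>>> drive_tool([
  [[0.9,2.84,0],0],
  [[0.86,2.8,0],0],
  [[0,0,0],0],
  [[0,0,-1.5],0],
  [[0,0,-2.0],0],
  [[0,0,-2.0],0],
  [[0,0,-1.3],0],
  [[0,0,-0.6],0],
  [[0,0,0],0],
  [[0,0,0],0],
])

```text
time: 31.0
ee_pos: [0.6086, 0.0003, 0.1008]
eef_rot: [0.809, 0.587, 0.038, -0.0]
ft_force: [0.1, -0.1, -0.6]
width: 0.0218
grip_force: 20.0
```

>>> drive_tool([
  [[0,0,-0.4],0],
  [[0,0,-0.4],0],
  [[0,0,-0.4],0],
  [[0,0,-0.4],0],
  [[0,0,-0.4],0],
  [[0,0,0],0],
  [[0,0,0],0],
  [[0,0,0],0],
  [[0,0,0],0],
  [[0,0,0],0],
])

```text
time: 32.25
ee_pos: [0.6082, 0.0003, 0.0801]
eef_rot: [0.808, 0.587, 0.038, -0.001]
ft_force: [-0.4, -0.2, -1.1]
width: 0.0215
grip_force: 20.0
```

No contact; the case is entering the slot. Continue down.

>>> drive_tool([
  [[0,0,-0.4],0],
  [[0,0,-0.4],0],
  [[0,0,-0.4],0],
  [[0,0,-0.3],0],
  [[0,0,-0.3],0],
  [[0,0,0],0],
  [[0,0,0],0],
  [[0,0,0],0],
  [[0,0,0],0],
  [[0,0,0],0],
])

```text
time: 33.5
ee_pos: [0.6081, 0.0003, 0.0621]
eef_rot: [0.808, 0.587, 0.037, -0.001]
ft_force: [-0.7, -0.1, -0.6]
width: 0.0216
grip_force: 20.0
```

>>> drive_tool([
  [[0,0,-0.15],0],
  [[0,0,0],0],
  [[0,0,0],0],
  [[0,0,0],0],
  [[0,0,0],0],
  [[0,0,0],0],
  [[0,0,0],0],
  [[0,0,0],0],
  [[0,0,0],0],
  [[0,0,0],0],
])

```text
time: 34.75
ee_pos: [0.6081, 0.0004, 0.0605]
eef_rot: [0.808, 0.587, 0.037, -0.001]
ft_force: [-0.5, 0.2, -0.5]
width: 0.022
grip_force: 20.0
```

>>> drive_tool([
  [[0,0,0],0],
  [[0,0,0],0],
  [[0,0,0],0],
  [[0,0,0.5],0],
  [[0,0,1.0],0],
  [[0,0,2.5],0],
  [[0,0,4.0],0],
  [[0,0,5.0],0],
  [[0,0,5.0],0],
  [[0,0,1.0],0],
], hand=0.5)

```text
time: 36.0
ee_pos: [0.6096, 0.0004, 0.2556]
eef_rot: [0.808, 0.587, 0.04, 0.001]
ft_force: [0.8, -0.3, 0.0]
width: 0.0438
grip_force: 0.0
```

>>> drive_tool([
  [[-0.3,0,0.5],9],
  [[-0.3,0,0.5],9],
  [[-0.3,0,0.5],9],
  [[0,0,0],9],
  [[0,1.0,0],9],
  [[0,2.0,0],9],
  [[0,3.0,0],9],
  [[0,3.5,0],9],
  [[0,3.5,0],9],
  [[0,3.3,0],8.5],
], hand=0)

```text
time: 37.25
ee_pos: [0.5987, 0.1644, 0.2653]
eef_rot: [0.158, 0.987, 0.026, -0.027]
ft_force: [1.1, -0.2, -0.2]
width: 0.0872
grip_force: 0.0
```

Run:
```python
from h import *
tool()
c=vision.camera("scene");save(c,"s3")
# lean check: tray & box contents from scene
m=redcup(c,0,[.6085,.0005,.06]);ys,xs=np.where(m);print(len(xs),px(c,[.6085,.0005,.073]))
t=vision.camera("top");m=redcup(t,0,[.6085,.0005,.06]);ys,xs=np.where(m)
Q=np.array([onz(t,u,v,.073)[:2]*1000 for u,v in zip(xs,ys)],np.float32);print(cv2.minAreaRect(Q))
```

```text
pos [0.5987 0.1644 0.2653] xyaw 161.8605278066683 z [-0.046  0.06  -0.997] q [-0.05  0.35 -0.33  1.38  0.04  1.45  0.88] F [ 1.1 -0.2 -0.2] 37.25 0.08720102613576276
[312 161  15  25 201] [319.13432836 171.67164179] (np.float64(318.99379654768745), np.float64(180.39067895477228))
201 (np.float64(319.1773072220449), np.float64(177.52773163255443))
[241 157  33  21 349] [257.65902579 166.93409742] (np.float64(258.2655539255724), np.float64(165.72809664518985))
((601.32666015625, 5.347118377685547), (98.3382339477539, 38.63459396362305), 70.85128784179688)
```

>>> drive_tool([
  [[0,0,-2.0],0],
  [[0,0,-2.0],0],
  [[0,0,-1.7],0],
  [[0,0,-1.0],0],
  [[0,0,-0.7],0],
  [[0,0,-0.3],0],
  [[0,0,0],0],
  [[0,0,0],0],
  [[0,0,0],0],
  [[0,0,0],0],
])

```text
time: 38.6
ee_pos: [0.5992, 0.1634, 0.1887]
eef_rot: [0.161, 0.986, 0.026, -0.027]
ft_force: [-0.7, 0.6, -0.3]
width: 0.0874
grip_force: 0.0
```

>>> drive_tool([
  [[0,0,0],0],
  [[0,0,0],0],
  [[0,0,0],0],
  [[0,0,0],0],
  [[0,0,0],0],
  [[0,0,0],0],
  [[0,0,0],0],
  [[0,0,0],0],
  [[0,0,0],0],
  [[0,0,0],0],
], hand=1, newtons=15)

```text
time: 39.85
ee_pos: [0.5992, 0.1636, 0.1886]
eef_rot: [0.161, 0.986, 0.026, -0.027]
ft_force: [0.7, 1.5, -1.0]
width: 0.0138
grip_force: 15.0
```

Run:
```python
from h import *
tool()
xb=np.array([.3148,.9491]);p=None;acc=np.zeros(3);tot=np.zeros(3)
s=np.r_[np.linspace(1.48,.2,24),np.linspace(.2,0,7)[1:]]
for a in s:
    t=np.radians(155)-a;q=np.r_[(9.1+10*np.cos(t))*xb,10*np.sin(t)-4.2]
    if p is not None:
        acc+=q-p;d=np.round(acc-tot,2);tot+=d;print(list(map(float,d)),end=" ")
    p=q
print(tot)
```

```text
pos [0.5992 0.1636 0.1886] xyaw 161.58214876959696 z [-0.044  0.06  -0.997] q [-0.05  0.39 -0.33  1.49  0.05  1.3   0.88] F [ 0.7  1.5 -1. ] 39.85 0.013844438336151373
[-0.17, -0.5, 0.17] [-0.17, -0.51, 0.15] [-0.17, -0.52, 0.11] [-0.17, -0.52, 0.09] [-0.17, -0.53, 0.05] [-0.18, -0.52, 0.02] [-0.17, -0.53, -0.01] [-0.18, -0.53, -0.04] [-0.17, -0.52, -0.07] [-0.18, -0.52, -0.1] [-0.17, -0.52, -0.13] [-0.16, -0.5, -0.16] [-0.17, -0.5, -0.19] [-0.16, -0.48, -0.22] [-0.16, -0.48, -0.25] [-0.15, -0.45, -0.28] [-0.15, -0.45, -0.3] [-0.14, -0.43, -0.33] [-0.13, -0.4, -0.35] [-0.13, -0.39, -0.37] [-0.12, -0.37, -0.4] [-0.12, -0.35, -0.42] [-0.11, -0.33, -0.44] [-0.06, -0.18, -0.27] [-0.06, -0.18, -0.28] [-0.05, -0.16, -0.28] [-0.05, -0.16, -0.29] [-0.05, -0.15, -0.29] [-0.05, -0.14, -0.3] [ -3.92 -11.82  -5.18]
```

>>> drive_tool([
  [[-0.17,-0.5,0.17],0],
  [[-0.17,-0.51,0.15],0],
  [[-0.17,-0.52,0.11],0],
  [[-0.17,-0.52,0.09],0],
  [[-0.17,-0.53,0.05],0],
  [[-0.18,-0.52,0.02],0],
  [[-0.17,-0.53,-0.01],0],
  [[-0.18,-0.53,-0.04],0],
  [[-0.17,-0.52,-0.07],0],
  [[-0.18,-0.52,-0.1],0],
])

```text
time: 41.1
ee_pos: [0.5817, 0.1108, 0.1922]
eef_rot: [0.161, 0.986, 0.026, -0.027]
ft_force: [-0.1, -0.8, -1.1]
width: 0.0132
grip_force: 15.0
```

>>> drive_tool([
  [[-0.17,-0.52,-0.13],0],
  [[-0.16,-0.5,-0.16],0],
  [[-0.17,-0.5,-0.19],0],
  [[-0.16,-0.48,-0.22],0],
  [[-0.16,-0.48,-0.25],0],
  [[-0.15,-0.45,-0.28],0],
  [[-0.15,-0.45,-0.3],0],
  [[-0.14,-0.43,-0.33],0],
  [[-0.13,-0.4,-0.35],0],
  [[-0.13,-0.39,-0.37],0],
])

```text
time: 42.35
ee_pos: [0.5666, 0.0651, 0.1662]
eef_rot: [0.161, 0.986, 0.026, -0.027]
ft_force: [3.4, -2.3, -4.3]
width: 0.0132
grip_force: 15.0
```

>>> drive_tool([
  [[-0.12,-0.37,-0.4],0],
  [[-0.12,-0.35,-0.42],0],
  [[-0.11,-0.33,-0.44],0],
  [[-0.06,-0.18,-0.27],0],
  [[-0.06,-0.18,-0.28],0],
  [[-0.05,-0.16,-0.28],0],
  [[-0.05,-0.16,-0.29],0],
  [[-0.05,-0.15,-0.29],0],
  [[-0.05,-0.14,-0.3],0],
  [[0,0,0],0],
])

```text
time: 43.6
ee_pos: [0.56, 0.0453, 0.1368]
eef_rot: [0.161, 0.986, 0.026, -0.027]
ft_force: [4.5, -0.7, -3.9]
width: 0.0133
grip_force: 15.0
```

>>> drive_tool([
  [[0,0,0],0],
  [[0,0,0],0],
  [[0,0,0],0],
  [[0,0,0],0],
  [[0,0,0],0],
  [[0,0,0],0],
  [[0,0,0],0],
  [[0,0,0],0],
  [[0,0,0],0],
  [[0,0,0],0],
])

```text
time: 44.85
ee_pos: [0.56, 0.0453, 0.1368]
eef_rot: [0.161, 0.986, 0.026, -0.027]
ft_force: [5.3, 0.4, -4.6]
width: 0.0135
grip_force: 15.0
```

>>> drive_tool([
  [[-0.02,-0.05,-0.1],0],
  [[0,0,0],0],
  [[0,0,0],0],
  [[-0.02,-0.04,-0.1],0],
  [[0,0,0],0],
  [[0,0,0],0],
  [[0,0,0],0],
  [[0,0,0],0],
  [[0,0,0],0],
  [[0,0,0],0],
])

```text
time: 46.1
ee_pos: [0.5602, 0.0453, 0.1365]
eef_rot: [0.16, 0.986, 0.027, -0.026]
ft_force: [0.4, 3.2, 12.2]
width: 0.0131
grip_force: 15.0
```

Closed against its stop (12 N upward reaction). Release and withdraw.

>>> drive_tool([
  [[0,0,0.1],0],
  [[0,0,0],0],
  [[0,0,0],0],
  [[0,0,0],0],
  [[0,0,0],0],
  [[0,0,0],0],
  [[0,0,1.5],0],
  [[0,0,3.0],0],
  [[0,0,3.0],0],
  [[0,0,2.0],0],
], hand=0)

```text
time: 47.35
ee_pos: [0.56, 0.0444, 0.2335]
eef_rot: [0.161, 0.986, 0.026, -0.026]
ft_force: [-0.6, 0.1, -0.4]
width: 0.0869
grip_force: 0.0
```

>>> drive_tool([
  [[-2.0,4.0,0.5],0],
  [[-2.0,4.0,0.5],0],
  [[-2.0,4.0,0],0],
  [[-2.0,4.0,0],0],
  [[-2.0,4.0,0],0],
  [[-2.0,4.0,0],0],
  [[0,0,0],0],
  [[0,0,0],0],
  [[0,0,0],0],
  [[0,0,0],0],
])

```text
time: 48.6
ee_pos: [0.44, 0.2834, 0.2408]
eef_rot: [0.162, 0.986, 0.026, -0.027]
ft_force: [0.9, -0.1, 0.3]
width: 0.0872
grip_force: 0.0
```

Run:
```python
from h import *
tool();t=vision.camera("top");save(t,"top3")
a=cv2.imread("pics/top.png").astype(int);b=t["color"][:,:,::-1].astype(int)
d=(np.abs(a-b).max(2)>40).astype(np.uint8);d[255:]=0
n,l,s,ce=cv2.connectedComponentsWithStats(cv2.morphologyEx(d,cv2.MORPH_CLOSE,np.ones((3,3))))
print([list(map(int,x)) for x in s[1:] if x[4]>15])
g=[cv2.cvtColor(x.astype(np.uint8),cv2.COLOR_BGR2GRAY)[120:235,195:295].astype(np.float32) for x in(a,b)]
print(cv2.phaseCorrelate(*g),np.abs(g[0]-g[1]).mean())
```

```text
pos [0.44   0.2834 0.2408] xyaw 161.47287317807013 z [-0.045  0.06  -0.997] q [-0.16  0.14 -0.49  1.69 -0.01  1.33  0.6 ] F [ 0.9 -0.1  0.3] 48.6 0.08721203647000912
[[75, 141, 241, 114, 9143], [362, 167, 13, 15, 143], [314, 206, 28, 14, 149], [97, 250, 9, 5, 31], [112, 251, 6, 4, 20]]
((0.11990304467519053, 0.07026062003848921), 0.7797273483673731) 14.689391
```

```bash
python3 -c "
from bench import r
print(r.close_job())"
```

```text
the job is handed in; nothing more can be done
None
```

The job is handed in at about 49 s of the 72 s allowed: the red-brown cup stands in its green twin, the card case is in the slot, and the tray is closed. I confirmed the cup and the closed tray from camera pixels. My check of the case was less certain, because the camera mask blended it with the chips beside it. Nothing else on the desk appears to have moved, though the arm covers part of the view.

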